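Screw down a centrifuge rotor lid without crossing the thread

TASK

The rotor is loaded: put its lid on squarely, notches over the index pins. Start the lid screw the careful way, turning the wing knob backward (anticlockwise seen from above) under light pressure until you feel the thread drop in, and only then screw it forward (clockwise) until the lid is clamped finger-tight; do not force the thread and leave the other things on the bench where they are.

Things in the scene. Friction and masses are not known exactly. Their poses are not given: they have to be found in the camera images.
- rotor_rim (a point): Black fixed-angle centrifuge rotor, 166 mm across, fixed on a bench stand and loaded with capped tubes. The point is the centre of its round rim (outer diameter 140 mm) at the height of the rim's top, 100 mm above the bench; z up, the two index pins at +x and -x.
- index_pin (a point): One of the two steel index pins of the rotor, the one at +x (the other is opposite): 7 mm thick, its top 3 mm below the rim's top, sticking out of the rim to 80 mm from the axis. The point is on the pin, 75 mm from the axis.
- hub_mouth (a point): Middle of the threaded hub of the rotor, 46 mm across, at its flat mouth, 3 mm below the rim's top. Right-hand thread, two starts 180 degrees apart, lead 14 mm a turn; where the starts lie is not known.
- lid_seat (a point): Aluminium rotor lid, 156 mm across, 12 mm tall, lying right way up on the bench. The point is the middle of the disc's underside, which seats on the rim (point on rotor_rim when fully on); 8 mm above the skirt's lower edge, 4 mm below the disc's top. Skirt inside diameter 144 mm, over the rim. With knob 0.4 kg. In its middle, under the knob, a rubber washer, 2.5 mm thick, gives 1 mm at 40 N.
- notch (a point): One of the two notches in the lid's skirt, at the lid's +x (the other is opposite): 20 mm wide, through the skirt's full height, 75 mm from the axis. They go over the index pins, either way round.
- wing (a point): Centre of the knob's wing, in the middle of the lid: black bar 56 mm long (x), 14 mm thick (y), 30 mm tall (point half-way up), on a flange 46 mm across, 5 mm thick. In line with the notches at the start. The knob with its screw is captive in the lid: turns, and slides 17 mm along the axis. Lifted by the knob, the lid hangs with lid_seat 40 mm below this point and turns along.
- knob (a joint): Turn of the knob in the lid, rad: 0 at the start, growing clockwise seen from above (forward), negative backward. With the notches over the pins the screw falls into the starts at some place 0.2 to 1.6 rad backward of 0; it has about 0.4 rad of room there, further back it jams. From where it first falls it is 2.0 rad forward until the washer is squeezed; 0.3 to 0.6 rad more is finger-tight.
- screw: Steel screw under the flange: 20 mm across, 30 mm over its two thread lugs, tip 22 mm under the flange; origin on the axis under the flange. With the lid on, wing is 36 mm above rotor_rim while the lugs ride on the hub's mouth, falls 7 mm into the starts, and ends 25.5 to 26.5 mm above it. Thread load: under 30 N until it falls, never over 80 N; finger-tight is 8 N or more.
- bucket: black swing-out bucket, 72 mm across, 85 mm tall, standing on the bench; origin under its centre
- rack: white tube rack with capped tubes, 75 x 190 mm, 96 mm tall; origin under its centre
- bottle: white plastic bottle, 68 mm across, 160 mm tall; origin under its centre
- tkey: T-handled rotor key lying on the bench, 105 mm long; origin at the middle of its handle, shaft along x
Things that resemble listed ones, but are neither listed nor needed, are in the scene too. Of the things that look like the part that bears rotor_rim, the middle-sized one is meant.

How it is judged (in metres and radians):
On the way:
1. the lid sits on the rim over the pins and the screw, turned backward, has dropped into the thread starts (z of lid_seat in the frame of rotor_rim below 0.002 m and horizontal distance between lid_seat and rotor_rim below 0.004 m and z of wing in the frame of rotor_rim below 0.0325 m and value of joint knob below -0.1 rad), for 0.1 s.
At the end, for the whole second after the job is handed in: The lid is level and fully down on the rotor's rim (within 1 mm) on its axis (4 mm), the knob is screwed down onto its washer (wing point less than 26.8 mm above the rim), and the thread holds the lid clamped with at least 8 N, at rest (z of lid_seat in the frame of rotor_rim below 0.001 m and horizontal distance between lid_seat and rotor_rim below 0.004 m and angle between lid_seat's own z axis and vertical below 0.025 rad and z of wing in the frame of rotor_rim below 0.0268 m and contact force between screw and anything else above 8 N and linear speed of screw below 0.01 m/s); the robot touches nothing.
It fails at once if the thread is forced: more than 80 N on the screw (contact force between screw and anything else above 80 N).
It fails at once if the screw is pressed with more than 30 N before its thread has dropped in (z of wing in the frame of rotor_rim between 0.0325 and 0.045 m and contact force between screw and anything else above 30 N).
It fails at once if a bystander is pushed away or knocked over (20 mm) (distance of any of bucket, rack, bottle, tkey from where it was at the start of the episode above 0.02 m).
It also fails if it takes over 67 s, if anything falls off the work surface, if the arm or the gripper's body presses on something with over 40 N, if the wrist force passes 120 N, or if a joint passes its speed limit or range.

ROBOT

A 6-joint arm with a two-finger parallel gripper is mounted at the origin on the work surface. World frame = base frame: x ahead of the robot, y to its left, z up, the work surface at z = 0. Lengths are in mm, angles in rad, forces in N, time in s.
With the tool pointing down it reaches from about 350 to 775 mm from the base axis. Payload 7.3 kg.
Tool frame: the origin (TCP) lies on the front face of the gripper's body, between the roots of the fingers; the fingertips stand 66 mm ahead of it and the grasp point (between the pads) lies 47 mm ahead of it (bot.tip_extent is the distance from the TCP to the fingertips, in mm); z points along the fingers, y is the line along which they close (so a half turn about z gives the same grasp; the last joint's range is limited). The gripper opens to 92 mm and grips with 3 to 60 N. Pads are 19 mm wide; open, the fingers measure 130 mm over their backs; the gripper's body (75 mm by 190 mm) begins 47 mm behind the grasp point.
Start: joints at [-1.373, 0.342, 1.524, -0, 1.275, -0.146], TCP at [176.982, -494.283, 292.241] pointing down, gripper open.
Joint ranges: [-2.53, 2.53], [-0.77, 2.02], [0.04, 2.7], [-1, 4.14], [0.28, 2.66], [-3.11, 3.11]. Speed limits (rad/s): [2.57, 2.57, 3.14, 3.14, 3.14, 3.14].

INTERFACE

Orientations are given as [roll, pitch, yaw] about the fixed x, y, z axes, in that order (R = Rz(yaw) Ry(pitch) Rx(roll)).
In Python, from plant import readout, viewer, order, bot gives the robot as it stands.
- The arm moves only by the shell command python3 -m creep 'ROWS'. ROWS is text: rows parted by semicolons, each of 7 numbers parted by spaces: the shift along the world's x, y, z in m, then the turn, a rotation vector about the world's x, y, z in rad, then the opening in per cent of the stroke, from 0 (shut) to 100 (fully open). A call has 1 to 8 rows; each row shifts and turns the commanded pose from where the row before left it; what a row does not reach is not made up. A row lasts 1/12 s, in which the tool goes at most 41.7 mm and 7.16 degrees, less where a joint would pass 70% of its speed; a pose out of reach is approached as far as the arm can. A call is refused whole if a number of a shift passes 0.0417 or a number of a turn 0.125, either way. A call with a gripper value outside its range is refused whole. The fingers move at their own pace and stop on an object; the grip force is fixed at half the most. Time passes only in rows, so rows that do not move let the fingers close. It gives the time, the measured TCP pose, the force, the opening and the grip force at its end, in the units of the state.
- readout.get_obs(): the state, without advancing time (a new reading comes with each control period).
- viewer.capture(name): name is "scene" or "side" or "wrist"; returns the picture (480x640x3 uint8, red, green, blue); there is no depth.
- viewer.camera_info(name): a dict with "fx", "fy", "cx", "cy" (pixels), "origin" and "rotation" of the camera in the world. Camera axes: x right, y up, looking along -z (the intrinsics and any distortion apply to the point x, -y, -z); pixel columns grow to the right and rows downward; lengths in mm; the calibration is good to about 2 mm. A picture is of the moment at which its call begins: read the wrist's pose just before it. camera_info takes no time and is no camera call; for the wrist camera it gives the pose at the moment of the call.
- order.close_job(): hands the job in; it is judged then, once.
The state is a dict: "time": time; "joint_positions": joint angles; "dq": joint speeds; "tau": joint torques, N m; "tool_pos": TCP position; "tcp_rot": TCP orientation; "contact_force": force on the tool from outside, world axes, zero at the start; "moment": the same for the moment, N m; "grip_width": finger opening in mm; "finger_force": force on a finger pad.
Only numpy, scipy, OpenCV 4.12 (cv2) and the standard library are available. Lean on these libraries where they do the work, as an engineer would, in place of code of your own. Each camera call takes 0.05 s, during which the arm holds its last target. There are 200 camera calls.

## Working session

There is one attempt and no reset: what is moved stays moved. The work goes in short steps, Python scripts to look and compute and a shell command to move; the robot and the scene stay as the last step left them, time stands still between calls to the robot, and variables do not carry over. Pictures are saved under pics/ and viewed, at most 10 in all, crops included, and the job is handed in when it is done.

```bash
ls; mkdir -p pics; cat > h.py <<'E'
import numpy as np, cv2
from plant import readout, viewer, order, bot
def cam(n):
    c=viewer.camera_info(n); return c
def ray(c,u,v):
    R=np.array(c['rotation']);d=R@np.array([(u-c['cx'])/c['fx'],-(v-c['cy'])/c['fy'],-1.]);return np.array(c['origin']),d
def at(c,u,v,z):
    o,d=ray(c,u,v);return o+d*(z-o[2])/d[2]
def proj(c,p):
    q=np.array(c['rotation']).T@(np.array(p)-c['origin']);return c['cx']+c['fx']*q[0]/-q[2], c['cy']-c['fy']*q[1]/-q[2]
def snap(n,f):
    im=viewer.capture(n);cv2.imwrite('pics/'+f,im[:,:,::-1]);return im
E
python3 - <<'E'
from h import *
for n in('scene','side'):
    c=cam(n);print(n,c);snap(n,n+'0.png')
print(cam('wrist'));print(readout.get_obs())
E
```

```text
pics
scene {'fx': 441.93991947239044, 'fy': 441.93991947239044, 'cx': 312.34028884797846, 'cy': 237.87509067385682, 'origin': array([ 787.24242888, -426.4210551 ,  958.37677946]), 'rotation': array([0.53618249, 0.00642911, 0.49322615])}
side {'fx': 444.02793738934014, 'fy': 444.02793738934014, 'cx': 320.31074759401827, 'cy': 241.60658690223846, 'origin': array([101.33714784, 752.44535621, 655.25055907]), 'rotation': array([ 0.99022367,  0.01198625, -2.66062844])}
{'fx': 363.85582521369105, 'fy': 363.85582521369105, 'cx': 319.024232117191, 'cy': 237.15319708221602, 'origin': array([ 239.40704196, -472.25463332,  384.58713326]), 'rotation': array([-0.25018938,  0.00228032, -1.22771267])}
{'time': 0.1, 'joint_positions': array([-1.37300271e+00,  3.42635655e-01,  1.52490190e+00, -2.77207734e-05,
        1.27541930e+00, -1.46003644e-01]), 'dq': array([ 0.00019134, -0.00124045, -0.00447128,  0.00041288,  0.00146956,
        0.00165989]), 'tau': array([ 1.67456783e-03, -4.32005739e+01, -2.44694030e+01,  7.18666962e-02,
        5.26275916e-02, -5.12166002e-05]), 'tool_pos': array([ 176.91745973, -494.00269979,  291.63027122]), 'tcp_rot': array([-3.14023911e+00, -1.72244639e-04,  3.43805234e-01]), 'contact_force': array([0.01604114, 0.13842095, 0.17068823]), 'moment': array([ 0.0105722 , -0.01388142, -0.03666371]), 'finger_force': 0.0, 'grip_width': 92.13766998194072}
```

View pics/scene0.png

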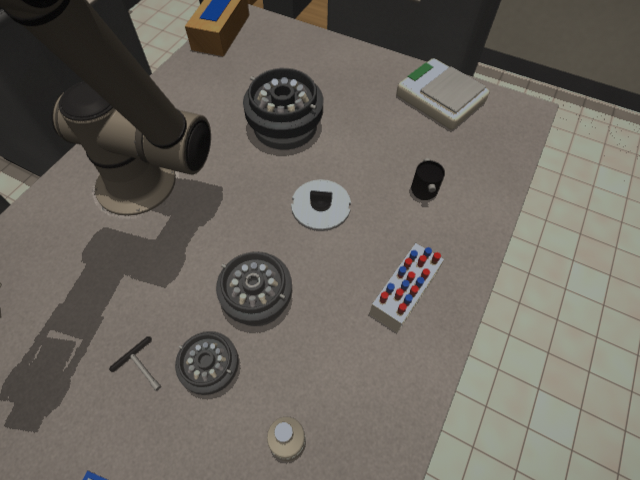

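View pics/side0.png

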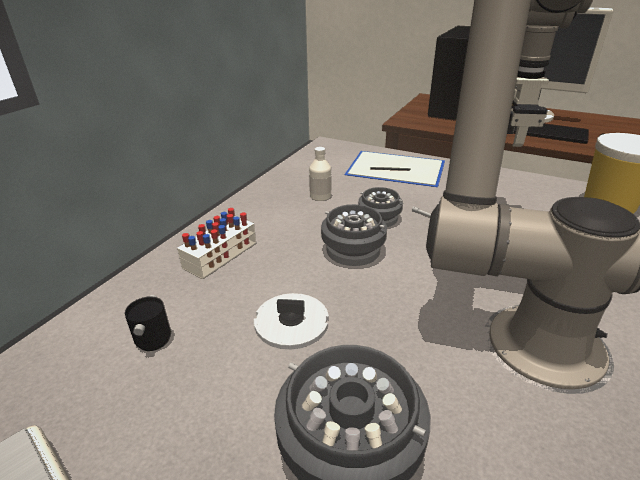

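The scene picture shows three rotors: large at (283,100), middle at (254,285), small at (207,360). The lid is at (321,204) with its wing about along the image's x. In the side picture the middle rotor is at (354,225) and the lid at (291,318).

```bash
python3 - <<'E'
s=open('h.py').read().replace("c=viewer.camera_info(n); return c","c=dict(viewer.camera_info(n)); c['rotation']=Rot.from_euler('xyz',c['rotation']).as_matrix(); return c").replace("import numpy as np, cv2","import numpy as np, cv2\nfrom scipy.spatial.transform import Rotation as Rot")
open('h.py','w').write(s)
from h import *
c=cam('scene');d=cam('side')
for n,u,v,z in(('rot',254,283,97),('lid',321,203,12),('bucket',428,175,85),('rack',410,283,80),('bottle',284,433,160),('tkey',131,354,10)): print(n,at(c,u,v,z).round())
print('side rot',at(d,354,218,97).round(),'lid',at(d,291,319,12).round())
for u,v in((221,285),(290,285)):print(at(c,u,v,100).round())
im=cv2.imread('pics/scene0.png');a=cv2.resize(im[235:335,205:305],(600,600),interpolation=2)
b=cv2.resize(im[165:240,285:360],(600,600),interpolation=2)
cv2.imwrite('pics/z0.png',cv2.resize(np.hstack([a,b]),(800,400)))
E
```

```text
rot [ 483. -136.   97.]
lid [485. 170.  12.]
bucket [706. 326.  85.]
rack [777.  30.  80.]
bottle [ 695. -366.  160.]
tkey [ 307. -375.   10.]
side rot [ 475. -131.   97.] lid [480. 175.  12.]
[ 425. -174.  100.]
[ 554. -105.  100.]
```

View pics/z0.png

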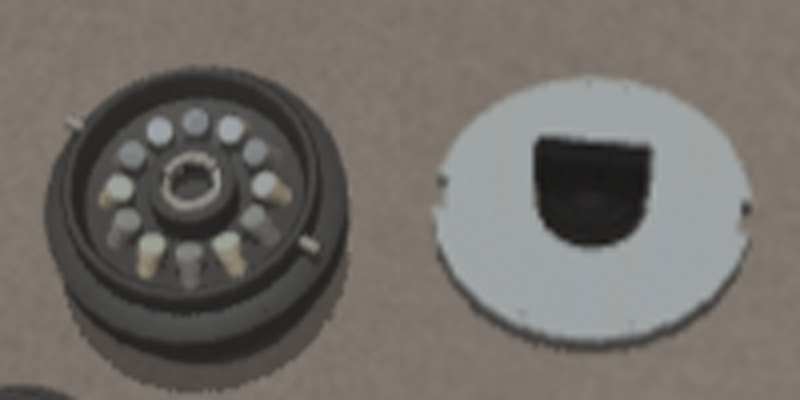

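Rotor pins in the scene picture are at (223.8,266) and (282,295.8). The lid's notches are at (292.7,200.6) and (349.9,204.4).

```bash
python3 - <<'E'
from h import *
c=cam('scene');d=cam('side')
a,b=at(c,223.75,266,93.5),at(c,282,295.75,93.5)
print('pins',a.round(1),b.round(1),(a+b)/2,np.hypot(*(b-a)[:2]),np.arctan2(*(b-a)[1::-1]))
a,b=at(c,292.7,200.6,10),at(c,349.9,204.4,10)
print('notch',a.round(1),b.round(1),(a+b)/2,np.hypot(*(b-a)[:2]),np.arctan2(*(b-a)[1::-1]))
# rim ellipse top: crop (190,.)
for q in ((205+65/4,235+190/4),(205+317/4,235+190/4)): print(at(c,*q,100).round(1))
E
```

```text
pins [ 401.3 -131.1   93.5] [ 549.8 -131.8   93.5] [ 475.51067447 -131.46705205   93.5       ] 148.51128711251192 -0.0044186828999747
notch [415.5 143.2  10. ] [553.5 202.8  10. ] [484.47733482 173.03043012  10.        ] 150.30052032002186 0.40766654545960596
[ 421.7 -168.7  100. ]
[ 540.4 -105.4  100. ]
```

```bash
R="x"; python3 -m creep '0.0208 0.026 0.001 0 0 0.0046 100;0.0208 0.026 0.001 0 0 0.0046 100;0.0208 0.026 0.001 0 0 0.0046 100;0.0208 0.026 0.001 0 0 0.0046 100;0.0208 0.026 0.001 0 0 0.0046 100;0.0208 0.026 0.001 0 0 0.0046 100;0.0208 0.026 0.001 0 0 0.0046 100' && python3 -m creep '0.0208 0.026 0.001 0 0 0.0046 100;0.0208 0.026 0.001 0 0 0.0046 100;0.0208 0.026 0.001 0 0 0.0046 100;0.0208 0.026 0.001 0 0 0.0046 100;0.0208 0.026 0.001 0 0 0.0046 100;0.0208 0.026 0.001 0 0 0.0046 100;0.0208 0.026 0.001 0 0 0.0046 100;0 0 0 0 0 0 100' && python3 - <<'E'
from h import *
import pickle
c=cam('wrist');snap('wrist','w1.png');pickle.dump(c,open('w1.pkl','wb'))
o=readout.get_obs();print(c['origin'],o['tool_pos'],o['tcp_rot'],o['dq'].max(),proj(c,(476,-131,100)))
E
```

```text
time: 0.68
tool_pos: [323.2, -310.8, 299.1]
tcp_rot: [-3.141, 0.0, 0.376]
contact_force: [1.8, 0.4, -0.5]
grip_width: 91.9
finger_force: 0.0
time: 1.35
tool_pos: [470.5, -126.3, 306.1]
tcp_rot: [-3.14, -0.002, 0.413]
contact_force: [-1.4, 0.6, -0.7]
grip_width: 92.1
finger_force: 0.0
[ 531.19812356 -100.35701447  399.13085788] [ 469.2089258  -128.14761929  305.83775287] [-3.14098619e+00  1.87406484e-04  4.12672957e-01] 0.029173993696498625 (np.float64(326.8505077853739), np.float64(222.05793093304607))
```

View pics/w1.png

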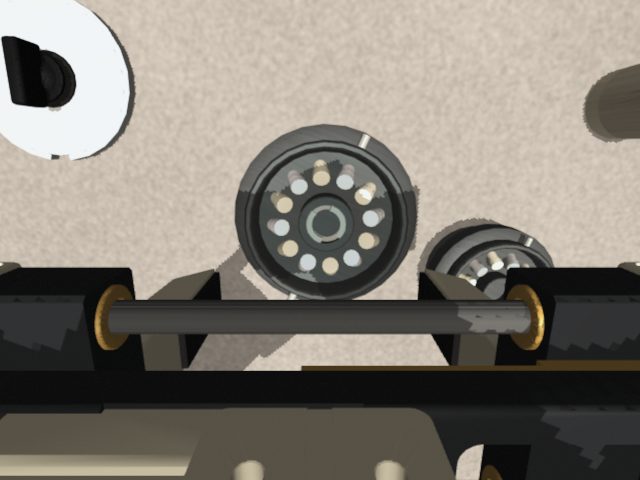

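The wrist view shows the rotor, with the hub ring about (326,224), the pins at (365,141) and (291,297), and the lid top left.

```bash
python3 - <<'E'
from h import *
import pickle
c=pickle.load(open('w1.pkl','rb'))
im=cv2.imread('pics/w1.png');g=cv2.cvtColor(im,6)
for u,v,z in((326,224,97),(365,141,93.5),(291,298,93.5)):print(at(c,u,v,z).round(1))
p=[at(c,u,v,93.5) for u,v in((365,141),(291,298))];e=p[0]-p[1];print(np.hypot(*e[:2]),np.arctan2(e[1],e[0]),(p[0]+p[1])/2)
a=cv2.resize(im[125:315,225:425],(800,760),interpolation=2)[:600]
cv2.imwrite('pics/z1.png',a)
E
```

```text
[ 473.6 -131.3   97. ]
[ 548.6 -132.8   93.5]
[ 397.6 -130.4   93.5]
151.03073052382103 -0.015899505724324203 [ 473.13865844 -131.59562797   93.5       ]
```

View pics/z1.png

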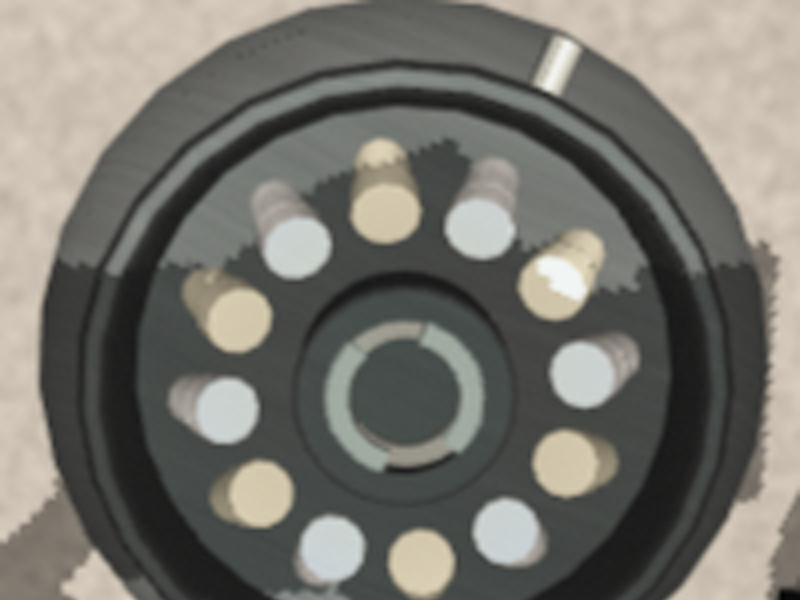

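```bash
python3 -m creep '0.0012 0.038 -0.009 0 0 0 100;0.0012 0.038 -0.011 0 0 0 100;0.0012 0.038 -0.011 0 0 0 100;0.0012 0.038 -0.011 0 0 0 100;0.0012 0.038 -0.011 0 0 0 100;0.0012 0.038 -0.011 0 0 0 100;0.0012 0.038 -0.012 0 0 0 100;0.0012 0.038 -0.012 0 0 0 100' && python3 -m creep '0 0 0 0 0 0 100;0 0 0 0 0 0 100' && python3 - <<'E'
from h import *
import pickle
c=cam('wrist');snap('wrist','w2.png');pickle.dump(c,open('w2.pkl','wb'))
o=readout.get_obs();print(c['origin'],o['tool_pos'],o['tcp_rot'],o['dq'].max(),proj(c,(484,173,12)))
E
```

```text
time: 2.07
tool_pos: [477.5, 174.3, 217.6]
tcp_rot: [3.141, 0.0, 0.407]
contact_force: [0.3, -0.3, 0.7]
grip_width: 91.9
finger_force: 0.0
time: 2.23
tool_pos: [477.1, 174.3, 217.2]
tcp_rot: [-3.142, 0.003, 0.411]
contact_force: [-0.5, -0.1, 0.6]
grip_width: 91.2
finger_force: 0.0
[538.08459842 200.41215877 309.97390147] [477.50645244 173.18113913 217.77891526] [3.14114462e+00 1.52623647e-03 4.09181499e-01] 0.00034511689221472676 (np.float64(323.62248776569544), np.float64(218.04707510523275))
```

View pics/w2.png

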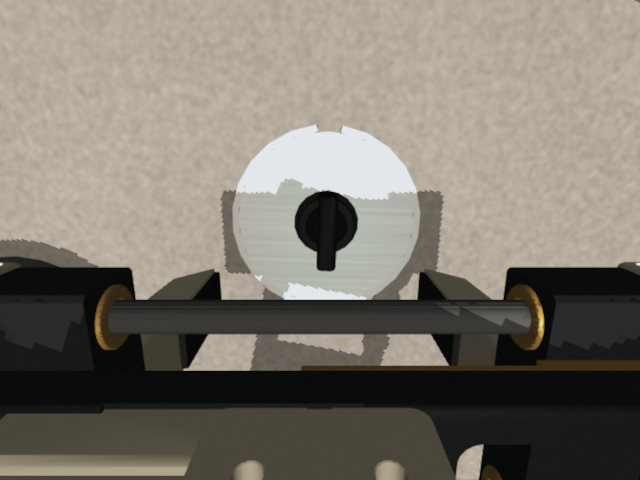

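The lid is under the gripper. The notch is at (329,129), the disc spans columns 233–420, and the wing runs from (328,193) to (326,270).

```bash
python3 - <<'E'
from h import *
import pickle
c=pickle.load(open('w2.pkl','rb'));im=cv2.imread('pics/w2.png')
# boundary of disc by radial search: bright/blue-ish vs bench (bench is warm: R>B)
w=((im[:,:,2].astype(int)-im[:,:,0])<8)&(im.max(2)>120)
w[300:]=0
P=[]
for r in range(140,215,4):
    x=np.where(w[r,150:500])[0]+150
    # lone-pixel rejection
    x=[i for i in x if w[r,max(i-3,0):i+4].sum()>=4]
    P+= [at(c,x[0],r+.5,12)[:2],at(c,x[-1]+1,r+.5,12)[:2]]
P=np.array(P)
from scipy.optimize import least_squares
s=least_squares(lambda t:np.hypot(*(P-t[:2]).T)-t[2],[484,173,78],loss='soft_l1');print('disc',s.x,abs(s.fun).max())
n=at(c,329.5,129,10);print('notch',n,'yaw',np.arctan2(n[1]-s.x[1],n[0]-s.x[0]))
k=im.max(2)<28
k[:,:290]=0;k[:,365:]=0;k[:180]=0;k[285:]=0
for r in range(188,276,6):
    x=np.where(k[r])[0]; print(r,x.min() if len(x) else 0,x.max() if len(x) else 0,end='; ')
a,b=at(c,328,193,57),at(c,326,270,57);print('wing',a,b)
print((a+b)/2,np.hypot(*(a-b)[:2]),np.arctan2(*(a-b)[1::-1]))
E
```

```text
disc [510.76809425 182.04375656  61.5780607 ] 18.770013885460166
notch [551.19753984 197.38840019  10.        ] yaw 0.36274611229577697
188 0 0; 194 314 338; 200 305 347; 206 300 351; 212 297 354; 218 296 356; 224 296 356; 230 297 355; 236 299 352; 242 304 347; 248 312 339; 254 318 334; 260 317 334; 266 317 334; 272 0 0; wing [509.65711537 181.48630997  57.        ] [457.22220597 159.89558254  57.        ]
[483.43966067 170.69094625  57.        ] 56.70607758493325 0.390605125811669
```

```bash
python3 - <<'E'
from h import *
import pickle
c=pickle.load(open('w2.pkl','rb'))
print(at(c,326.2,221.5,27), at(c,296,221,27)-at(c,357,221,27), at(c,326.5,215,12))
E
python3 -m creep '0.001 0 -0.02 0 0 -0.01 100;0.001 0 -0.02 0 0 -0.01 100;0.001 -0.001 -0.02 0 0 0 100;0.001 -0.001 -0.02 0 0 0 100;0.001 0 -0.02 0 0 0 100;0.001 0 -0.011 0 0 0 100;0 0 -0.0105 0 0 0 100;0 0 0 0 0 0 100' && python3 -m creep '0 0 0 0 0 0 5;0 0 0 0 0 0 5;0 0 0 0 0 0 5;0 0 0 0 0 0 5;0 0 0 0 0 0 5;0 0 0 0 0 0 5;0 0 0 0 0 0 5;0 0 0 0 0 0 5'
```

```text
[484.98023632 171.37926811  27.        ] [-19.3340786  44.4153228   0.       ] [487.32401888 171.84201004  12.        ]
time: 2.95
tool_pos: [483.4, 170.4, 95.5]
tcp_rot: [-3.141, 0.002, 0.387]
contact_force: [-0.2, -0.1, -1.3]
grip_width: 91.6
finger_force: 0.0
time: 3.62
tool_pos: [483.8, 171.8, 96.8]
tcp_rot: [3.141, -0.0, 0.388]
contact_force: [1.2, 0.1, -0.2]
grip_width: 42.9
finger_force: 0.0
```

```bash
python3 -m creep '0 0 0 0 0 0 5;0 0 0 0 0 0 5;0 0 0 0 0 0 5;0 0 0 0 0 0 5;0 0 0 0 0 0 5;0 0 0 0 0 0 5' && python3 -m creep '0 0 0.005 0 0 0 5;0 0 0.01 0 0 0 5;0 0 0.02 0 0 0 5;0 0 0.025 0 0 0 5;0 0 0.025 0 0 0 5;0 0 0.025 0 0 0 5;0 0 0.02 0 0 0 5;0 0 0 0 0 0 5'
```

```text
time: 4.12
tool_pos: [483.8, 171.7, 96.8]
tcp_rot: [3.141, -0.0, 0.388]
contact_force: [-0.4, -0.7, -0.3]
grip_width: 13.9
finger_force: 30.0
time: 4.78
tool_pos: [485.2, 172.1, 231.2]
tcp_rot: [3.14, -0.008, 0.388]
contact_force: [0.2, -0.9, -3.1]
grip_width: 14.1
finger_force: 30.0
```

```bash
python3 -m creep '-0.001 -0.015 0 0 0 -0.04 5;-0.001 -0.034 0 0 0 -0.05 5;-0.001 -0.036 0 0 0 -0.05 5;-0.001 -0.036 0 0 0 -0.05 5;-0.001 -0.036 0 0 0 -0.05 5;-0.001 -0.036 0 0 0 -0.05 5;-0.001 -0.036 0 0 0 -0.05 5;-0.001 -0.034 0 0 0 -0.038 5' && python3 -m creep '-0.001 -0.025 0 0 0 -0.02 5;-0.001 -0.014 0 0 0 0 5;0 0 0 0 0 0 5;0 0 0 0 0 0 5;0 0 0 0 0 0 5;0 0 0 0 0 0 5' && python3 - <<'E'
from h import *
import pickle
im=snap('wrist','w3.png');ob=[]
for i in range(4):
    o=readout.get_obs();ob.append(np.r_[o['tool_pos'],o['tcp_rot'][2]]);viewer.capture('scene') if i<3 else 0
print(np.array(ob).round(3))
s=snap('scene','s3.png');d=snap('side','d3.png')
a=cv2.resize(s[170:320,180:330],(400,400),interpolation=2);b=cv2.resize(d[130:280,280:430],(400,400),interpolation=2)
cv2.imwrite('pics/z3.png',np.hstack([a,b])[:,:,::-1])
E
```

```text
time: 5.45
tool_pos: [474.7, -92.9, 225.6]
tcp_rot: [-3.141, 0.002, 0.007]
contact_force: [1.5, 1.3, -4.5]
grip_width: 13.9
finger_force: 30.0
time: 5.95
tool_pos: [473.6, -129.2, 226.3]
tcp_rot: [-3.141, 0.001, -0.009]
contact_force: [-0.2, 0.9, -3.1]
grip_width: 13.9
finger_force: 30.0
[[ 4.73700e+02 -1.29186e+02  2.26477e+02 -8.00000e-03]
 [ 4.73772e+02 -1.29285e+02  2.26601e+02 -8.00000e-03]
 [ 4.73802e+02 -1.29394e+02  2.26675e+02 -8.00000e-03]
 [ 4.73860e+02 -1.29548e+02  2.26770e+02 -9.00000e-03]]
```

View pics/z3.png

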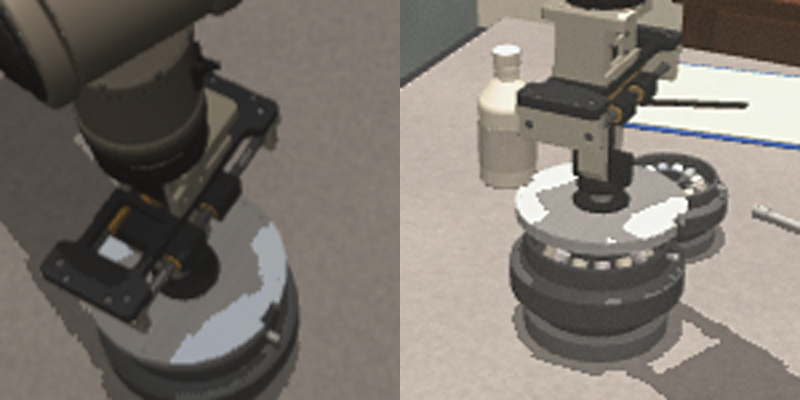

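The lid hangs level over the rotor, with a notch above the pin at (272,325) in the crop. I shift y by 2 mm and go down.

```bash
python3 -m creep '0 -0.001 -0.005 0 0 0 5;0 -0.001 -0.005 0 0 0 5;0 0 -0.005 0 0 0 5;0 0 -0.004 0 0 0 5;0 0 0 0 0 0 5;0 0 0 0 0 0 5' && python3 -m creep '0 0 -0.002 0 0 0 5;0 0 -0.002 0 0 0 5;0 0 -0.001 0 0 0 5;0 0 0 0 0 0 5;0 0 0 0 0 0 5' && python3 -m creep '0 0 -0.001 0 0 0 5;0 0 -0.001 0 0 0 5;0 0 -0.001 0 0 0 5;0 0 0 0 0 0 5;0 0 0 0 0 0 5'
```

```text
time: 6.75
tool_pos: [473.6, -132.3, 207.3]
tcp_rot: [-3.141, 0.001, -0.01]
contact_force: [-0.5, 0.1, -4.5]
grip_width: 13.8
finger_force: 30.0
time: 7.17
tool_pos: [473.8, -132.3, 202.7]
tcp_rot: [3.142, 0.0, -0.01]
contact_force: [0.4, -0.4, -4.6]
grip_width: 13.5
finger_force: 30.0
time: 7.58
tool_pos: [473.8, -132.3, 199.7]
tcp_rot: [3.142, -0.0, -0.01]
contact_force: [0.2, 0.4, -3.3]
grip_width: 14.0
finger_force: 30.0
```

```bash
python3 -m creep '0 0.0005 -0.001 0 0 0 5;0 0 -0.001 0 0 0 5;0 0 -0.001 0 0 0 5;0 0 0 0 0 0 5;0 0 0 0 0 0 5' && python3 -m creep '0 0 -0.001 0 0 0 5;0 0 -0.001 0 0 0 5;0 0 -0.001 0 0 0 5;0 0 0 0 0 0 5;0 0 0 0 0 0 5' && python3 - <<'E'
from h import *
s=snap('scene','s4.png');d=snap('side','d4.png')
a=cv2.resize(s[220:330,200:310],(400,400),interpolation=2);b=cv2.resize(d[160:270,300:410],(400,400),interpolation=2)
cv2.imwrite('pics/z4.png',np.hstack([a,b])[:,:,::-1])
E
```

```text
time: 8.0
tool_pos: [473.8, -131.8, 196.7]
tcp_rot: [3.142, 0.0, -0.01]
contact_force: [-0.2, 0.6, -4.0]
grip_width: 13.7
finger_force: 30.0
time: 8.42
tool_pos: [473.8, -131.8, 193.8]
tcp_rot: [3.141, -0.0, -0.01]
contact_force: [0.2, -0.1, -1.4]
grip_width: 14.0
finger_force: 30.0
```

View pics/z4.png

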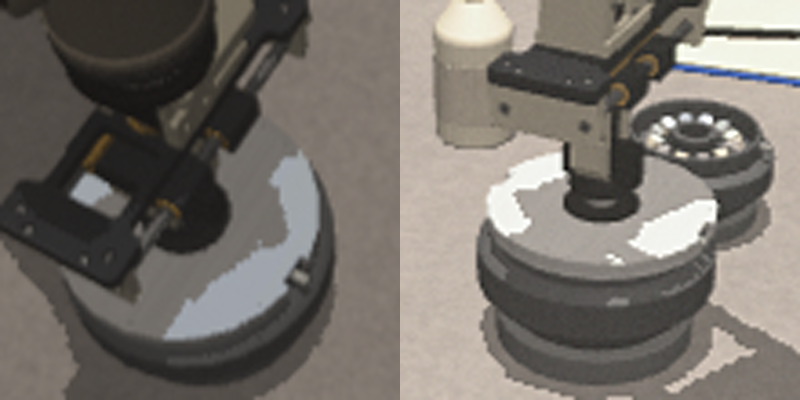

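The lid is seated: the weight left the gripper at the predicted height and the notch is over the pin. Next I bring the lugs onto the hub mouth.

```bash
python3 -m creep '0 0 -0.001 0 0 0 5;0 0 -0.001 0 0 0 5;0 0 0 0 0 0 5;0 0 0 0 0 0 5' && python3 -m creep '0 0 -0.0005 0 0 0 5;0 0 0 0 0 0 5;0 0 0 0 0 0 5' && python3 -m creep '0 0 -0.0005 0 0 0 5;0 0 0 0 0 0 5;0 0 0 0 0 0 5'  && python3 -m creep '0 0 -0.0005 0 0 0 5;0 0 0 0 0 0 5;0 0 0 0 0 0 5'
```

```text
time: 8.85
tool_pos: [473.8, -131.8, 191.7]
tcp_rot: [3.141, -0.0, -0.01]
contact_force: [0.8, -0.2, -1.6]
grip_width: 13.8
finger_force: 30.0
time: 9.1
tool_pos: [473.8, -131.8, 191.3]
tcp_rot: [3.141, -0.0, -0.01]
contact_force: [0.2, -0.7, -0.6]
grip_width: 13.9
finger_force: 30.0
time: 9.35
tool_pos: [473.9, -131.8, 191.1]
tcp_rot: [3.141, -0.0, -0.01]
contact_force: [-1.0, 1.0, 3.2]
grip_width: 13.9
finger_force: 30.0
time: 9.6
tool_pos: [473.9, -131.8, 191.0]
tcp_rot: [3.141, -0.001, -0.01]
contact_force: [-1.5, 1.1, 7.8]
grip_width: 14.3
finger_force: 30.0
```

```bash
for i in 1; do python3 -m creep '0 0 0 0 0 0.05 5;0 0 0 0 0 0.05 5;0 0 0 0 0 0 5'; done | grep -E "pos|rot|force"; python3 -m creep '0 0 0 0 0 0.05 5;0 0 0 0 0 0.05 5;0 0 0 0 0 0 5' | grep -E "pos|rot|contact"; 
```

```text
tool_pos: [474.0, -131.1, 191.0]
tcp_rot: [-3.141, -0.001, 0.093]
contact_force: [-0.8, 4.7, 9.0]
finger_force: 30.0
tool_pos: [474.0, -131.0, 191.0]
tcp_rot: [-3.141, -0.001, 0.193]
contact_force: [-0.7, 5.4, 8.1]
```

```bash
python3 -m creep '0 0 0 0 0 0.05 5;0 0 0 0 0 0.05 5;0 0 0 0 0 0 5' | grep -E "pos|rot|contact"; python3 -m creep '0 0 0 0 0 0.05 5;0 0 0 0 0 0.05 5;0 0 0 0 0 0 5' | grep -E "pos|rot|contact"; python3 -c "
from h import *;print(readout.get_obs()['moment'])"
```

```text
tool_pos: [473.9, -131.6, 190.3]
tcp_rot: [3.142, -0.001, 0.292]
contact_force: [1.1, 2.1, 0.7]
tool_pos: [473.8, -131.5, 189.9]
tcp_rot: [-3.141, -0.0, 0.39]
contact_force: [1.1, 2.4, -0.6]
[ 0.41607999 -0.23039166 -0.01282721]
```

```bash
python3 -m creep '0 0 0 0 0 0.05 5;0 0 0 0 0 0.05 5;0 0 0 0 0 0 5' | grep -E "pos|rot|contact"; python3 -c "
from h import *;print(readout.get_obs()['moment'])"
```

```text
tool_pos: [473.8, -131.4, 189.9]
tcp_rot: [-3.141, -0.0, 0.489]
contact_force: [1.3, 2.6, -1.2]
[ 0.6658346  -0.26952002  0.0283758 ]
```

The force dropped near 0.25–0.3 rad backward, so the screw is at the starts. I let it down into them.

```bash
python3 -m creep '0 0 -0.001 0 0 0 5;0 0 -0.001 0 0 0 5;0 0 0 0 0 0 5' | grep -E "pos|rot|contact"; python3 -m creep '0 0 -0.001 0 0 0 5;0 0 -0.0005 0 0 0 5;0 0 0 0 0 0 5' | grep -E "pos|rot|contact"; python3 -m creep '0 0 -0.001 0 0 0 5;0 0 0 0 0 0 5;0 0 0 0 0 0 5' | grep -E "pos|rot|contact"
```

```text
tool_pos: [473.8, -131.4, 187.9]
tcp_rot: [-3.141, -0.0, 0.488]
contact_force: [1.4, 5.6, -1.6]
tool_pos: [473.8, -131.4, 186.5]
tcp_rot: [-3.141, -0.0, 0.489]
contact_force: [2.0, 5.0, -2.4]
tool_pos: [473.8, -131.5, 185.6]
tcp_rot: [-3.141, -0.0, 0.489]
contact_force: [2.0, 5.0, -2.6]
```

```bash
python3 -m creep '0 0.0005 -0.0005 0 0 0 5;0 0 -0.0005 0 0 0 5;0 0 0 0 0 0 5;0 0 0 0 0 0 5' | grep -E "pos|rot|contact"; python3 -m creep '0 0 -0.0005 0 0 0 5;0 0 0 0 0 0 5;0 0 0 0 0 0 5' | grep -E "pos|rot|contact";python3 -m creep '0 0 -0.0003 0 0 0 5;0 0 0 0 0 0 5;0 0 0 0 0 0 5' | grep -E "pos|rot|contact"
```

```text
tool_pos: [473.9, -131.3, 185.0]
tcp_rot: [3.141, -0.0, 0.49]
contact_force: [0.3, 3.3, 2.2]
tool_pos: [473.9, -131.3, 184.8]
tcp_rot: [3.141, -0.0, 0.49]
contact_force: [-0.3, 4.0, 6.1]
tool_pos: [473.9, -131.3, 184.8]
tcp_rot: [3.141, -0.001, 0.49]
contact_force: [-1.1, 5.2, 8.7]
```

The screw has dropped in: the TCP is 6 mm lower, so the wing is about 30 mm above the rim. Now forward, following the lead at 2.2 mm/rad.

```bash
python3 -m creep '0 0 0 0 0 -0.1 5;0 0 -0.0002 0 0 -0.1 5;0 0 -0.0002 0 0 -0.1 5;0 0 0 0 0 0 5' | grep -E "pos|rot|contact"; python3 -m creep '0 0 -0.0002 0 0 -0.1 5;0 0 -0.0002 0 0 -0.1 5;0 0 -0.0002 0 0 -0.1 5;0 0 0 0 0 0 5' | grep -E "pos|rot|contact"; python3 -c "
from h import *;print(readout.get_obs()['moment'])"
```

```text
tool_pos: [474.8, -132.0, 184.4]
tcp_rot: [3.139, -0.003, 0.186]
contact_force: [2.3, 1.8, 5.1]
tool_pos: [474.7, -132.4, 183.7]
tcp_rot: [3.139, -0.003, -0.111]
contact_force: [3.1, -1.6, 4.5]
[-0.28936759 -0.46064561 -0.01849647]
```

Following nicely, with light force. I carry on to a yaw of about -1.3.

```bash
python3 -m creep '0 0 -0.0002 0 0 -0.1 5;0 0 -0.0002 0 0 -0.1 5;0 0 -0.0002 0 0 -0.1 5;0 0 -0.0002 0 0 -0.1 5;0 0 0 0 0 0 5' | grep -E "pos|rot|contact"; python3 -m creep '0 0 -0.0002 0 0 -0.1 5;0 0 -0.0002 0 0 -0.1 5;0 0 -0.0002 0 0 -0.1 5;0 0 -0.0002 0 0 -0.1 5;0 0 0 0 0 0 5' | grep -E "pos|rot|contact"; python3 -m creep '0 0 -0.0002 0 0 -0.1 5;0 0 -0.0002 0 0 -0.1 5;0 0 -0.0002 0 0 -0.1 5;0 0 -0.0002 0 0 -0.1 5;0 0 0 0 0 0 5' | grep -E "pos|rot|contact";python3 -c "
from h import *;print(readout.get_obs()['moment'],readout.get_obs()['joint_positions'])"
```

```text
tool_pos: [474.0, -132.4, 182.7]
tcp_rot: [3.14, -0.002, -0.509]
contact_force: [1.0, -2.4, 5.3]
tool_pos: [473.3, -132.0, 181.4]
tcp_rot: [3.14, -0.0, -0.908]
contact_force: [-2.0, -4.0, 3.4]
tool_pos: [472.7, -132.3, 181.1]
tcp_rot: [3.139, -0.001, -1.307]
contact_force: [-7.6, -6.0, 11.1]
[-0.81839267  1.12469972 -0.03525468] [-0.42772465  0.40554487  1.77088905 -0.00344447  0.96660635  2.45204298]
```

The flange is on its washer, with the wing about 26 mm up. The wrist would run out of range, so I let go, turn the open gripper a half turn back around the wing, and regrip.

```bash
python3 -m creep '0 0 0.0005 0 0 0 100;0 0 0 0 0 0 100;0 0 0 0 0 0 100;0 0 0 0 0 0 100;0 0 0 0 0 0 100;0 0 0 0 0 0 100;0 0 0 0 0 0 100;0 0 0 0 0 0 100' | grep -E "pos|rot|contact|width"; python3 -m creep '0 0 0.001 0 0 0 100;0 0 0.001 0 0 0 100;0 0 0 0 0 0 100;0 0 0 0 0 0 100;0 0 0 0 0 0 100;0 0 0 0 0 0 100' | grep -E "pos|rot|contact|width"
```

```text
tool_pos: [473.8, -131.2, 180.9]
tcp_rot: [3.141, 0.0, -1.309]
contact_force: [0.1, -0.5, -0.5]
grip_width: 62.8
tool_pos: [473.8, -131.3, 183.0]
tcp_rot: [3.142, -0.0, -1.31]
contact_force: [0.4, -0.2, 0.3]
grip_width: 91.5
```

```bash
python3 -m creep '-0.0004 -0.0004 0 0 0 0.06 100;-0.0003 -0.0003 0 0 0 0.12 100;0 0 0 0 0 0.12 100;0 0 0 0 0 0.12 100;0 0 0 0 0 0.12 100;0 0 0 0 0 0.12 100;0 0 0 0 0 0.12 100;0 0 0 0 0 0.12 100' | grep -E "pos|rot|contact|width"; python3 -m creep '0 0 0 0 0 0.12 100;0 0 0 0 0 0.12 100;0 0 0 0 0 0.12 100;0 0 0 0 0 0.12 100;0 0 0 0 0 0.12 100;0 0 0 0 0 0.12 100;0 0 0 0 0 0.12 100;0 0 0 0 0 0.12 100' | grep -E "pos|rot|contact|width"; python3 -m creep '0 0 0 0 0 0.12 100;0 0 0 0 0 0.12 100;0 0 0 0 0 0.12 100;0 0 0 0 0 0.12 100;0 0 0 0 0 0.12 100;0 0 0 0 0 0.12 100;0 0 0 0 0 0.12 100;0 0 0 0 0 0.12 100' | grep -E "pos|rot|contact|width"; python3 -m creep '0 0 0 0 0 0.12 100;0 0 0 0 0 0.12 100;0 0 0 0 0 0.08 100;0 0 -0.001 0 0 0 100;0 0 -0.001 0 0 0 100;0 0 0 0 0 0 100' | grep -E "pos|rot|contact|width"
```

```text
tool_pos: [473.1, -132.0, 183.0]
tcp_rot: [3.141, 0.0, -0.404]
contact_force: [0.5, -0.4, 0.7]
grip_width: 92.0
tool_pos: [473.1, -132.0, 183.0]
tcp_rot: [3.142, -0.0, 0.556]
contact_force: [0.5, -0.0, 0.5]
grip_width: 91.8
tool_pos: [473.1, -132.0, 183.0]
tcp_rot: [3.142, -0.0, 1.516]
contact_force: [0.2, 0.4, 0.7]
grip_width: 91.8
tool_pos: [473.0, -131.9, 180.8]
tcp_rot: [-3.141, -0.0, 1.828]
contact_force: [0.2, -0.0, 0.6]
grip_width: 91.6
```

```bash
python3 -m creep '0 0 0 0 0 0 5;0 0 0 0 0 0 5;0 0 0 0 0 0 5;0 0 0 0 0 0 5;0 0 0 0 0 0 5;0 0 0 0 0 0 5;0 0 0 0 0 0 5;0 0 0 0 0 0 5' | grep -E "width"; python3 -m creep '0 0 0 0 0 0 5;0 0 0 0 0 0 5;0 0 0 0 0 0 5;0 0 0 0 0 0 5;0 0 0 0 0 0 5;0 0 0 0 0 0 5' | grep -E "pos|rot|contact|width"; python3 -m creep '0 0 0 0 0 -0.1 5;0 0 0 0 0 -0.1 5;0 0 0 0 0 0 5' | grep -E "pos|rot|contact|width";python3 -c "
from h import *;print(readout.get_obs()['moment'])"; python3 -m creep '0 0 0 0 0 -0.1 5;0 0 0 0 0 -0.1 5;0 0 0 0 0 0 5' | grep -E "pos|rot|contact|width";python3 -c "
from h import *;print(readout.get_obs()['moment'])"
```

```text
grip_width: 42.9
tool_pos: [473.0, -132.0, 181.0]
tcp_rot: [-3.141, -0.0, 1.83]
contact_force: [-0.7, 0.6, -0.4]
grip_width: 13.8
tool_pos: [472.7, -132.0, 181.0]
tcp_rot: [-3.141, -0.0, 1.627]
contact_force: [-2.2, -0.8, 0.8]
grip_width: 13.7
[-0.17068329  0.30803891 -0.03074051]
tool_pos: [472.8, -132.0, 180.9]
tcp_rot: [-3.141, -0.0, 1.43]
contact_force: [-1.8, -0.5, -0.4]
grip_width: 13.5
[-0.11327258  0.25781441 -0.12048717]
```

```bash
for k in 1; do python3 -m creep '0 0 -0.0002 0 0 -0.1 5;0 0 0 0 0 -0.05 5;0 0 0 0 0 0 5' | grep -E "pos|rot|contact|width";python3 -c "
from h import *;print(readout.get_obs()['moment'])"; done; python3 -m creep '0 0 -0.0002 0 0 -0.1 5;0 0 0 0 0 -0.05 5;0 0 0 0 0 0 5' | grep -E "pos|rot|contact|width";python3 -c "
from h import *;print(readout.get_obs()['moment'])"
```

```text
tool_pos: [472.6, -131.9, 180.7]
tcp_rot: [-3.14, 0.0, 1.284]
contact_force: [-3.1, -0.8, 0.8]
grip_width: 13.6
[-0.12192495  0.44160488  0.12719833]
tool_pos: [472.5, -131.8, 180.5]
tcp_rot: [-3.14, 0.001, 1.134]
contact_force: [-3.8, -0.7, 2.5]
grip_width: 13.8
[-0.06350886  0.64663506  0.32883595]
```

```bash
python3 -m creep '0 0 -0.0002 0 0 -0.1 5;0 0 0 0 0 -0.07 5;0 0 0 0 0 0 5;0 0 0 0 0 0 5' | grep -E "pos|rot|contact|width";python3 -c "
from h import *;print(readout.get_obs()['moment'])"
```

```text
tool_pos: [472.2, -131.7, 180.3]
tcp_rot: [-3.14, 0.001, 0.967]
contact_force: [-6.3, -0.1, 1.6]
grip_width: 13.8
[-0.07271316  0.86142611  0.40429842]
```

Torque has risen steadily to 0.4 N·m over 0.4 rad, so it is finger-tight. I release, retreat and check.

```bash
python3 -m creep '0 0 0 0 0 0 100;0 0 0 0 0 0 100;0 0 0 0 0 0 100;0 0 0 0 0 0 100;0 0 0 0 0 0 100;0 0 0 0 0 0 100;0 0 0 0 0 0 100;0 0 0 0 0 0 100' | grep -E "pos|rot|contact|width"; python3 -m creep '0 0 0.01 0 0 0 100;0 0 0.02 0 0 0 100;0 0 0.03 0 0 0 100;0 0 0.03 0 0 0 100;0 0 0.03 0 0 0 100;0 0 0.01 0 0 0 100;0 0 0 0 0 0 100;0 0 0 0 0 0 100'; python3 - <<'E'
from h import *
w=snap('wrist','w5.png');d=snap('side','d5.png')
a=cv2.resize(w,(440,330));b=cv2.resize(d[175:275,300:400],(330,330),interpolation=2)
cv2.imwrite('pics/z5.png',np.hstack([a,b])[:,:,::-1])
c=cam('wrist');print(proj(c,(473,-132,142)))
E
```

```text
tool_pos: [473.1, -132.0, 180.4]
tcp_rot: [3.141, -0.0, 0.96]
contact_force: [0.2, -0.1, -0.4]
grip_width: 62.4
time: 21.85
tool_pos: [473.0, -131.9, 310.4]
tcp_rot: [3.141, -0.0, 0.96]
contact_force: [-0.1, -0.6, -1.1]
grip_width: 91.6
finger_force: 0.0
(np.float64(320.2409131254059), np.float64(236.4320117022837))
```

View pics/z5.png

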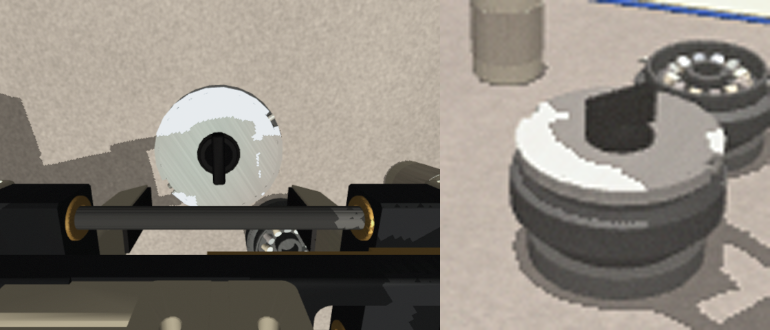

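The lid sits level, and the wing stayed where I turned it (218,160 in the wrist view, in line with the tool). I hand in.

```bash
python3 -c "
from h import *;print(order.close_job())"
```

```text
the job is handed in; nothing more can be done
None
```

The job is handed in; no verdict came back. The lid sits on the rim with its notches over the pins. The screw dropped in about 0.3 rad backward and was then turned forward to finger-tight, ending at about 0.4 N·m on the knob. The gripper is open and clear.

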